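# Hang the phone frame plate on the clamping post and lock it

## Task

Take the silver frame plate out of its stand and hang it by its two holes on the two pins of the white post, black pad facing outwards and its back flush against the post, and let go of it. Then press the red-knobbed keeper lever fully down so that its tongue lies across the plate. Leave the blue plate in its stand and the other things on the bench alone.

Things in the scene. Friction and masses are not known exactly. Their poses are not given: they have to be found in the camera images.
- frame: Silver plate, 0.3 kg, upright in one of two grey stands. 110 wide (y), 10 thick (x), 120 high (z), plus a central tab 50 wide, 10 thick up to z = 172, black grips on it at z 141 to 169. 14 mm through holes at y = +-35, z = 90. Front (black pad 84 x 48) faces its -x. Origin: middle of the bottom edge, mid thickness. Its stand's 13 mm slot holds the lowest 22: lift it straight up past that.
- hole_a (a point): Centre of the silver plate's hole at its y = +35, at the back face (x = +5, z = 90 from the plate's origin). It goes on pin_a. Axes as the plate's. When hung, the plate has the post's yaw, its bottom edge is 43 to 45 above the bench, and its tab stands above the post's top edge.
- hole_b (a point): Centre of the silver plate's hole at its y = -35, at the back face (x = +5, z = 90 from the plate's origin). It goes on pin_b. Axes as the plate's.
- post: White upright post plate, fixed, place and yaw vary: 200 wide (its y -90 to +110), 165 high, 12 thick, on a foot 12 high reaching 40 in front. Front face is the plane x = 0, facing its -x. Origin: on the bench, in the front face, midway between the pins. Two steel pins stick out along -x: diameter 10, length 32, last 8 tapering to 4; at y = +-35, z = 135.
- pin_a (a point): Root of the pin at the post's y = +35: on the pin's axis, in the front face, 135 above the bench. Axes as the post's.
- pin_b (a point): Root of the pin at the post's y = -35: on the pin's axis, in the front face, 135 above the bench. Axes as the post's.
- keeper (a joint): Keeper lever angle (rad): a see-saw bar turning in a plane parallel to the post's face about y = 85, z = 100 (post frame). 0: level, closed, at its stop, tongue (45 long, 13 to 21 in front of the face) across the hung plate. Starts at 0.9 to 1.25: tongue down, clear of the plate, knob up. Stays where left.
- keeper_knob (a point): Centre of the red knob on the keeper's outer end, 60 from its axis: diameter 24, lying along the post's x, 12 to 46 in front of the face, this point 29. At angle q it is at y = 85 + 60 cos q, z = 100 + 60 sin q (mm, post frame). Pressing it outward (+y) and down closes the keeper; about 1.5 N at right angles to the bar moves it.
- spare: Blue plate of the same outline as the silver one, but holes 50 apart; stands in the other stand. Leave it. Origin as for the silver plate.
- driver: Yellow screwdriver, 170 long, lying on the bench. Leave it. Origin: under its middle.
- bottle: White bottle, diameter 52, height 130. Leave it. Origin: centre of the underside.
- jar: Amber jar, diameter 56, height 60. Leave it. Origin: centre of the underside.
- phone: White phone, 150 x 72 x 8, lying flat. Leave it. Origin: centre of the underside.
- pot: Grey pot, diameter 70, height 90. Leave it. Origin: centre of the underside.
Not all that is in view belongs to the job. What is meant by the frame is not brown, and is the larger of those in its own colour.

How it is judged:
By the outcome, as a careful person would: the job done as asked, in the order asked, and still so for the second after the job is handed in, with the robot touching nothing.
It also fails if it takes over 58 s, if anything falls off the work surface, if the arm or the gripper's body presses on something with over 40 N, if the wrist force passes 120 N, or if a joint passes its speed limit or range.

## Robot

A 7-joint arm with a two-finger parallel gripper is mounted at the origin on the work surface. World frame = base frame: x ahead of the robot, y to its left, z up, the work surface at z = 0. Lengths are in m, angles in rad, forces in N, time in s.
With the tool pointing down it reaches from about 0.425 to 0.975 m from the base axis. Payload 16.7 kg.
Tool frame: the origin (TCP) lies between the finger pads; the fingertips stand 8 mm ahead of it and the grasp point (between the pads) lies 11 mm behind it; z points along the fingers, y is the line along which they close (so a half turn about z gives the same grasp; the last joint's range is limited). The gripper opens to 85 mm and grips with 20 to 120 N. Pads are 22 mm wide; open, the fingers measure 114 mm over their backs; the gripper's body (76 mm by 85 mm) begins 54 mm behind the grasp point. The pads swing forward as they close: fully open they stand 13 mm farther back than shut.
Start: joints at [1.151, 0.426, 0.074, 1.606, -0.034, 1.111, -0.067], TCP at [0.181, -0.65, 0.239] pointing down, gripper open.
Joint ranges: [-2.85, 2.85], [-0.5, 2.14], [-1.23, 1.37], [0.21, 2.46], [-1.02, 4.16], [0.16, 2.05], [-2.73, 2.73]. Speed limits (rad/s): [1.89, 1.89, 2.39, 2.39, 3.01, 3.01, 3.01].

## Interface

Orientations are given as a 3x3 rotation matrix whose columns are the frame's x, y, z axes.
In Python, from bench import arm gives the robot as it stands. Calls block until the motion is done:
- arm.move_pose(position, orientation): joint-space move of the TCP to a pose.
- arm.move_straight(position, attitude=None, speed=0.15): straight line of the TCP; attitude=None keeps the orientation; speed is the mean speed in m/s.
- arm.move_j(angles): joint-space move.
- arm.command_gripper(opening, strength=None): finger opening in m; strength is the grip in N (None keeps the last); returns when the fingers have stopped.
- arm.dwell(seconds).
- arm.inverse_kinematics(position, orientation): joint angles nearest the present ones, or None.
- arm.read_camera(name): name is "side" or "top"; returns the picture (400x640x3 uint8, red, green, blue); there is no depth.
- arm.get_calibration(name): a dict with "intrinsics" (3x3 intrinsics, pixels), "k1" (the pictures are not rectified: a ray, as slopes to the right and down, at radius r is drawn at 1 + k1 r^2 times it, then the intrinsics apply), "view" (4x4, takes a point from world to camera coordinates). Camera axes: x right, y down, z forward; pixel columns grow to the right and rows downward; lengths in m; the calibration is good to about 2 mm. A picture is of the moment at which its call begins. get_calibration takes no time and is no camera call.
A pose or a line that the arm cannot do raises arm.IKError and nothing moves.
- arm.sign_off(): hands the job in; it is judged then, once.
Trained networks look in the newest picture that a camera, given by its name, has taken for a name from the list of things; names that differ only in an ending like _2 or _b are one class to them, and where a whole thing is asked for, a point or a joint stands for the part that bears it (a point fixed in the world has none). Each returns a list of dicts, best first, with "score" (0 to 1); they miss things now and then, are a little off and sometimes report something else, mostly with a low value. They report only what shows in the picture. A call takes as long as a camera call. They do not tell look-alikes from the thing itself.
- arm.outline_of(name, camera): "mask" (400x640 bool, what is visible of it) and "location" ([column, row] in pixels, amid what is visible of it).
- arm.place_of(name, camera): "location" ([column, row] in pixels: a listed point, or the origin of a listed thing).
Readings, each from a call of its own:
- arm.current_t(): time.
- arm.current_joint_positions(): joint angles.
- arm.current_dq(): joint speeds.
- arm.current_joint_efforts(): joint torques, N m.
- arm.current_tool_pos(): TCP position.
- arm.current_eef_rot(): TCP orientation.
- arm.current_wrist_force(): force on the tool from outside, world axes, zero at the start.
- arm.current_torque(): the same for the moment, N m.
- arm.current_width(): finger opening in m.
- arm.current_gripper_force(): force on a finger pad.
Only numpy, scipy, OpenCV 4.12 (cv2) and the standard library are available. Lean on these libraries where they do the work, as an engineer would, in place of code of your own. Each camera call takes 0.05 s, during which the arm holds its last target. There are 200 camera calls.

## Working session

There is one attempt and no reset: what is moved stays moved. The work goes in short steps, each a Python script; the robot and the scene stay as the last script left them, time stands still between calls to the robot, and variables do not carry over. Pictures are saved under pics/ and viewed, at most 10 in all, crops included, and the job is handed in when it is done.

```bash
mkdir -p pics; ls
python3 - <<'E'
from bench import arm
import cv2,numpy as np
for c in("side","top"):
    im=arm.read_camera(c); cv2.imwrite(f"pics/{c}0.png",im[:,:,::-1])
    k=arm.get_calibration(c); print(c,k["intrinsics"].round(1).tolist(),k["k1"],k["view"].round(3).tolist())
    for n in("frame","spare","post","hole_a","hole_b","pin_a","pin_b","keeper_knob"):
        print(n,[(np.round(d["location"],1).tolist(),round(d["score"],2)) for d in arm.place_of(n,c)[:4]])
print(arm.current_t(),arm.current_eef_rot().round(2).tolist(),arm.current_tool_pos())
E
```

```text
pics
side [[369.6, 0.0, 316.6], [0.0, 369.6, 194.2], [0.0, 0.0, 1.0]] -0.03341276157676417 [[-0.919, -0.393, 0.017, 0.475], [-0.277, 0.617, -0.737, 0.298], [0.279, -0.682, -0.676, 0.753], [0.0, 0.0, 0.0, 1.0]]
frame [([400.9, 246.4], 0.97), ([348.9, 224.7], 0.65), ([322.6, 190.3], 0.59)]
spare [([379.3, 179.8], 0.73), ([281.5, 188.0], 0.5)]
post [([249.5, 317.3], 0.77)]
hole_a [([311.4, 168.9], 0.97), ([398.0, 229.3], 0.94), ([361.7, 209.5], 0.89), ([338.8, 161.5], 0.73)]
hole_b [([311.4, 168.9], 0.97), ([398.0, 229.3], 0.94), ([361.7, 209.5], 0.89), ([338.8, 161.5], 0.73)]
pin_a [([227.8, 276.0], 0.62), ([263.7, 277.1], 0.6), ([284.7, 187.8], 0.34)]
pin_b [([227.8, 276.0], 0.62), ([263.7, 277.1], 0.6), ([284.7, 187.8], 0.34)]
keeper_knob [([309.9, 260.9], 0.55), ([240.9, 245.4], 0.27)]
top [[453.9, 0.0, 327.7], [0.0, 453.9, 201.9], [0.0, 0.0, 1.0]] -0.07869415883736565 [[-0.0, -1.0, -0.008, -0.087], [-0.999, 0.0, -0.055, 0.561], [0.055, 0.008, -0.998, 1.312], [0.0, 0.0, 0.0, 1.0]]
frame [([342.0, 229.1], 0.78), ([341.3, 279.9], 0.6), ([228.9, 202.1], 0.59)]
spare [([408.7, 240.9], 0.62)]
post [([235.3, 194.6], 0.63), ([314.2, 144.2], 0.48)]
hole_a [([372.4, 182.0], 0.89), ([339.3, 271.6], 0.69), ([341.2, 216.8], 0.64), ([342.4, 290.3], 0.59)]
hole_b [([372.4, 182.0], 0.89), ([339.3, 271.6], 0.69), ([341.2, 216.8], 0.64), ([342.4, 290.3], 0.59)]
pin_a [([230.1, 200.4], 0.61)]
pin_b [([230.1, 200.4], 0.61)]
keeper_knob [([251.0, 223.3], 0.53)]
0.9 [[0.96, 0.27, 0.0], [0.27, -0.96, 0.0], [0.0, -0.0, -1.0]] [ 0.18055574 -0.65036132  0.23930312]
```

View pics/side0.png

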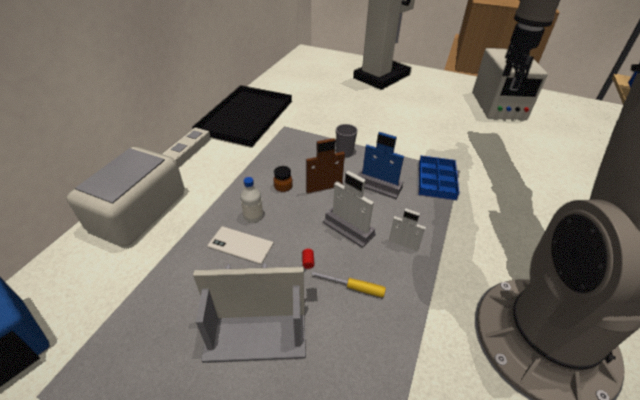

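View pics/top0.png

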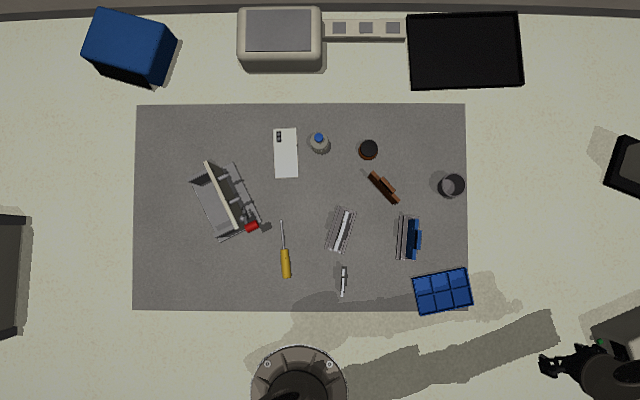

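The candidates in the side view are the large silver plate at (350,210), a small silver one at (407,230), a brown one at (325,170) and the blue spare at (383,165). The large silver plate in its stand fits: it is not brown and is the larger of the two silver ones. I'll confirm this in an enlarged crop.

Run:
```python
import cv2,numpy as np
s=cv2.imread("pics/side0.png");t=cv2.imread("pics/top0.png")
a=cv2.resize(s[125:255,295:435],(400,371),interpolation=2)
b=cv2.resize(t[190:320,320:460],(400,371),interpolation=2)
d=cv2.resize(t[150:250,180:280],(400,229+0),interpolation=2) if 0 else cv2.resize(t[150:250,180:280],(229,229),interpolation=2)
e=cv2.resize(s[235:365,185:345],(282,229),interpolation=2)
o=np.zeros((600,800,3),np.uint8);o[:371,:400]=a;o[:371,400:]=b;o[371:,:229]=d;o[371:,240:522]=e
cv2.imwrite("pics/crop1.png",o)
```

```text
(no output)
```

View pics/crop1.png

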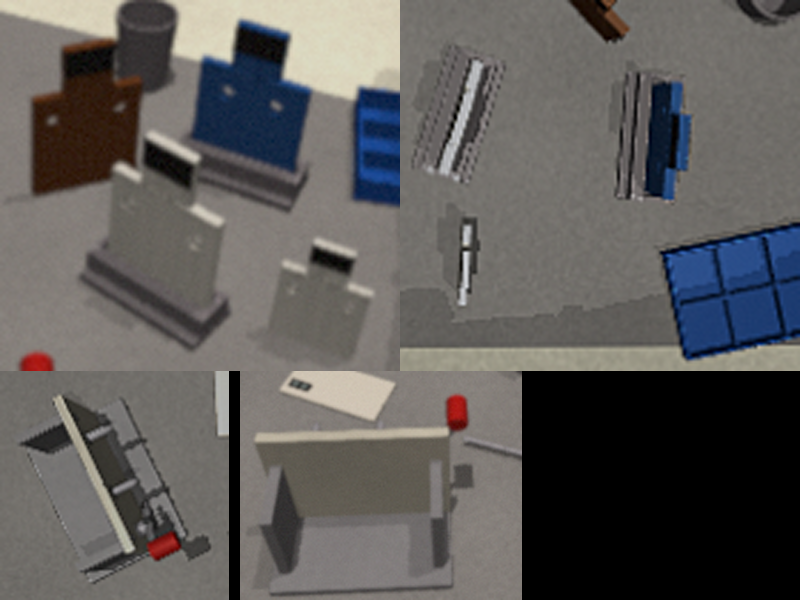

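The crop confirms it: the large silver plate in its stand is at side (350,210) and top (342,229). The small silver one at side (407,230) has no stand. From +y we see the plate's back with both holes and no pad. The post's back also faces +y, and the pins point to -y. Next I'll fit both poses from picked corners, refine them on image edges and overlay the result.

```bash
cat > h.py <<'E'
import numpy as np,cv2
from scipy.optimize import least_squares,minimize
from bench import arm
C={c:arm.get_calibration(c) for c in("side","top")}
def proj(c,P):
    k=C[c];V=np.array(k["view"]);K=np.array(k["intrinsics"]);P=np.atleast_2d(P)
    p=P@V[:3,:3].T+V[:3,3];s=p[:,:2]/p[:,2:]
    s=s*(1+k["k1"]*(s**2).sum(1,keepdims=True))
    return s@K[:2,:2].T+K[:2,2]
def Rz(a): return np.array([[np.cos(a),-np.sin(a),0],[np.sin(a),np.cos(a),0],[0,0,1]])
def tf(p,L): # p=(x,y,z,yaw), L in mm
    return np.atleast_2d(L)/1000@Rz(p[3]).T+np.array(p[:3])
def fit(p0,obs,fixz=False): # obs: (cam, local mm, px)
    f=lambda p:np.concatenate([(proj(c,tf(p,l))-np.array(u)).ravel() for c,l,u in obs])
    g=(lambda q:f([q[0],q[1],0,q[2]])) if fixz else f
    r=least_squares(g,[p0[0],p0[1],p0[3]] if fixz else p0,loss="soft_l1")
    p=np.array([r.x[0],r.x[1],0,r.x[2]]) if fixz else r.x
    return p,f(p).reshape(-1,2)
def edgefit(p0,edges,ims,fixz=False,s=1.2):
    G={}
    for c,im in ims.items():
        g=cv2.GaussianBlur(im.astype(np.float32),(0,0),s);G[c]=np.sqrt((cv2.Sobel(g,5,1,0)**2+cv2.Sobel(g,5,0,1)**2).sum(2))
    t=np.linspace(.04,.96,40)[:,None]
    def cost(q):
        p=[q[0],q[1],0,q[2]] if fixz else q
        v=0
        for c,a,b in edges:
            u=proj(c,tf(p,np.array(a)*(1-t)+np.array(b)*t)).astype(np.float32)
            g=cv2.remap(G[c],u[None,:,0],u[None,:,1],1)[0]; v-=np.mean(g)/300
        return v
    q0=np.array([p0[0],p0[1],p0[3]] if fixz else p0)
    sim=np.vstack([q0]+[q0+d for d in np.diag([.003,.003,.02] if fixz else [.003,.003,.003,.02])])
    r=minimize(cost,q0,method="Nelder-Mead",options=dict(initial_simplex=sim,xatol=1e-5,fatol=1e-5,maxiter=600))
    q=r.x;return (np.array([q[0],q[1],0,q[2]]) if fixz else q),r.fun,cost(q0)
def overlay(im,c,items,box,k):
    x0,y0,x1,y1=box
    o=cv2.resize(im[y0:y1,x0:x1,::-1],None,fx=k,fy=k,interpolation=cv2.INTER_CUBIC)
    for p,edges,col in items:
        for cc,a,b in edges:
            if cc!=c: continue
            u=(proj(c,tf(p,[a,b]))+.5-[x0,y0])*k; u=u.astype(int)
            cv2.line(o,tuple(map(int,u[0])),tuple(map(int,u[1])),col,1)
    return o
B=lambda y,z,x=5:(x,y,z)
def loop(c,pts): return [(c,pts[i],pts[i+1]) for i in range(len(pts)-1)]
out=[(-55,25),(-55,120),(-25,120),(-25,172),(25,172),(25,120),(55,120),(55,25)]
FE=loop("side",[(5,y,z) for y,z in out])+loop("top",[(5,-25,172),(5,25,172),(-5,25,172),(-5,-25,172),(5,-25,172)])+loop("top",[(5,-55,120),(5,-25,120)])+loop("top",[(5,25,120),(5,55,120)])+loop("top",[(-5,-55,120),(-5,-25,120)])+loop("top",[(-5,25,120),(-5,55,120)])
PE=sum([loop(c,[(0,-90,165),(0,110,165),(12,110,165),(12,-90,165),(0,-90,165)]) for c in("top","side")],[])
PIN=[("top",(-32,y,135),(0,y,135)) for y in(35,-35)]
E
python3 - <<'E'
from h import *
ims={c:cv2.imread(f"pics/{c}0.png")[:,:,::-1] for c in("side","top")}
fp=lambda u,v:(295+u*.35,125+v*.35)
obs=[("side",B(y,z),fp(*u)) for y,z,u in[(35,90,(137,187)),(-35,90,(194,243)),(55,120,(114,172)),(-55,120,(222,230)),(25,172,(146,140)),(-25,172,(198,172))]]
# decide y sign by trying both via residual
best=None
for s in(1,-1):
  o=[(c,(l[0],s*l[1],l[2]),u) for c,l,u in obs]
  f,r=fit([.4,-.1,.03,np.pi/2],o); print(s,f.round(4),abs(r).max())
  if best is None or abs(r).max()<best[1]: best=(f,abs(r).max())
f=best[0]
tp=lambda u,v:(180+u/2.29,150+(v-371)/2.29); sp=lambda u,v:(185+(u-240)*.5675,235+(v-371)*.5675)
obs=[("top",(12,-90,165),tp(54,399)),("top",(0,-90,165),tp(62,396)),("top",(12,110,165),tp(123,552)),("top",(0,110,165),tp(133,548)),
("side",(12,-90,165),sp(257,441)),("side",(12,110,165),sp(449,436))]
p,r=fit([.55,.2,0,np.pi/2],obs,True);print("post",p.round(4),r.round(1).tolist())
f2,a,b=edgefit(f,FE,ims);print("frame",f2.round(4),a,b)
p2,a,b=edgefit(p,PE,ims,True);print("post",p2.round(4),a,b)
np.save("fp.npy",[f2,p2])
O=np.zeros((600,800,3),np.uint8)
it=[(f2,FE,(0,0,255)),(p2,PE+PIN,(0,255,0))]
def put(a,x,y):O[y:y+a.shape[0],x:x+a.shape[1]]=a[:600-y,:800-x]
put(overlay(ims["top"],"top",it,(185,150,265,250),5),0,0)
put(overlay(ims["side"],"side",it,(190,255,320,300),3),405,0)
put(overlay(ims["side"],"side",it,(320,165,385,245),5),405,140)
put(overlay(ims["top"],"top",it,(320,200,365,255),5),0,500) if 0 else put(overlay(ims["top"],"top",it,(320,200,365,255),1.8),730,140) if 0 else put(overlay(ims["top"],"top",it,(320,205,365,255),2),310,500)
cv2.imwrite("pics/ov1.png",O)
E
```

```text
1 [ 0.4796 -0.1299 -0.0105  4.4049] 6.881792686118899
-1 [ 0.4766 -0.1394 -0.0105  1.2633] 6.881791070470172
post [0.5816 0.1918 0.     2.0139] [[-1.1, -0.3], [-0.5, -1.0], [0.3, 1.8], [0.1, 1.6], [-1.6, -1.1], [0.7, -0.4]]
frame [ 0.4778 -0.1334 -0.0031  1.2687] -12.338541984558105 -7.782994
post [0.5837 0.193  0.     2.0324] -6.850503444671631 -6.0971527
```

View pics/ov1.png

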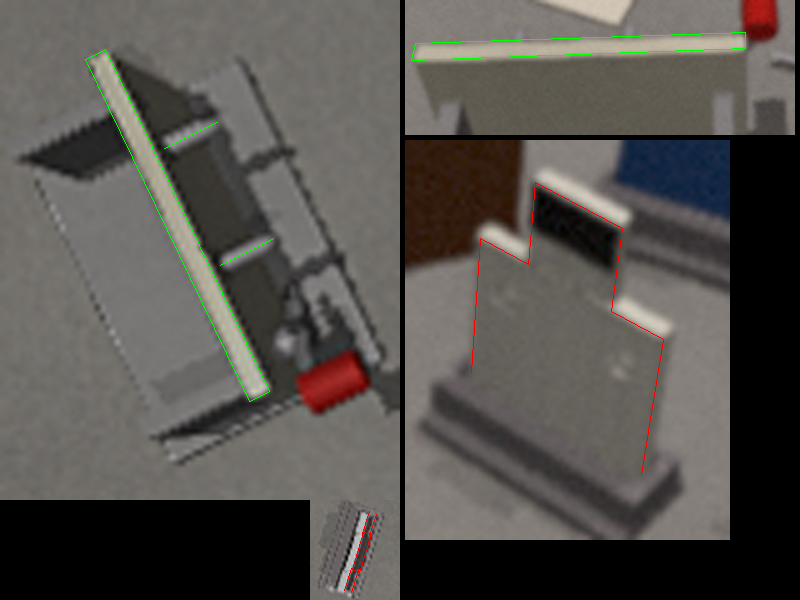

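Overlay 1: the post fit lies on the top-face edges and pins in both views. The frame fits the side view but sits about 2 px too far right in the top view, where it locked onto a wrong edge. I'll refit the frame over several starts.

Run:
```python
from h import *
ims={c:cv2.imread(f"pics/{c}0.png")[:,:,::-1] for c in("side","top")}
f,p=np.load("fp.npy")
res=[]
for z in(0,.004,.008,.012):
  for dy in(-.004,.004,.01):
    for dx in (-.004,.004):
      q,c,_=edgefit([f[0]+dx,f[1]+dy,z,f[3]],FE,ims,s=.9);res.append((c,q))
res.sort(key=lambda a:a[0])
for c,q in res[:6]:print(round(c,2),q.round(4))
q=res[0][1];f2=q;np.save("fp.npy",[q,p])
O=np.zeros((560,800,3),np.uint8)
it=[(f2,FE,(0,0,255))]
def put(a,x,y):O[y:y+a.shape[0],x:x+a.shape[1]]=a
put(overlay(ims["top"],"top",it,(320,200,365,260),8),0,0)
put(overlay(ims["side"],"side",it,(320,165,385,245),6),405,0)
for y in(35,-35):
  u=(proj("side",tf(f2,(5,y,90)))[0]+.5-[320,165])*6;cv2.circle(O,(int(u[0])+405,int(u[1])),3,(0,255,0),1)
cv2.imwrite("pics/ov2.png",O)
```

```text
-19.34 [ 0.4757 -0.1229  0.0068  1.2613]
-19.34 [ 0.4755 -0.1228  0.0069  1.2619]
-19.34 [ 0.4756 -0.1228  0.0069  1.2613]
-19.34 [ 0.4757 -0.1228  0.0069  1.2613]
-19.34 [ 0.4757 -0.1229  0.0068  1.2618]
-19.34 [ 0.4756 -0.1228  0.0068  1.2599]
```

View pics/ov2.png

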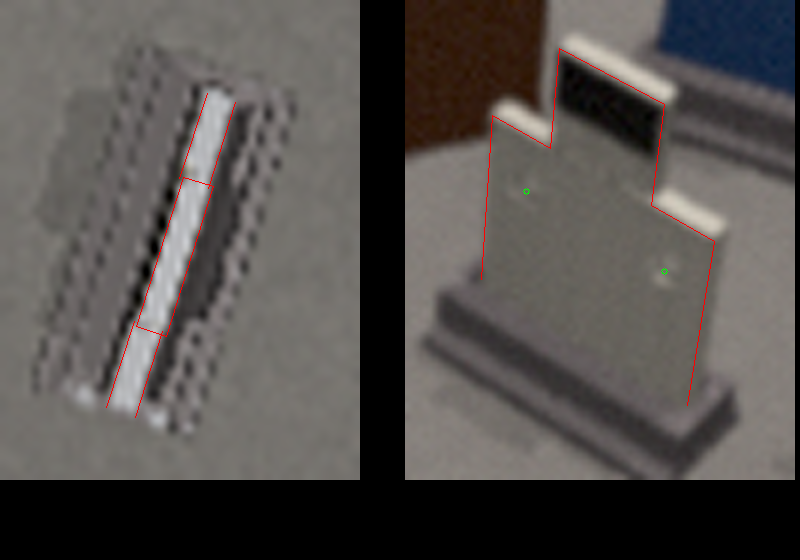

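The frame fit now agrees in both views, with hole marks on the holes. I'll grasp the tab, lift, carry it high in front of the post and re-measure.

```bash
cat >> h.py <<'E'
def toolR(yaw):
    y=-Rz(yaw)[:,0]; z=np.array([0,0,-1.]); return np.column_stack([np.cross(y,z),y,z])
GZ=145. # TCP height above the plate's origin, mm
def st(): return np.round(arm.current_tool_pos(),4).tolist(),np.round(arm.current_wrist_force(),1).tolist(),round(arm.current_width(),4),round(arm.current_t(),1)
E
python3 - <<'E'
from h import *
f,p=np.load("fp.npy");R=toolR(f[3])
T=tf(f,(0,0,GZ))[0]
arm.move_pose(T+[0,0,.1],R)
arm.move_straight(T,speed=.12);print(st())
arm.command_gripper(0.0,60);print(st())
arm.move_straight(T+[0,0,.15],speed=.2);print(st())
Q=tf(p,(-75,0,150+GZ))[0]
arm.move_pose(Q,toolR(p[3]));print(st())
for c in("side","top"): cv2.imwrite(f"pics/{c}1.png",arm.read_camera(c)[:,:,::-1])
ims={c:cv2.imread(f"pics/{c}1.png")[:,:,::-1] for c in("side","top")}
tcp=np.array(arm.current_tool_pos());e=tf([*tcp,p[3]],(0,0,-GZ))[0]
res=[]
for d in [(0,0,0),(.004,0,0),(-.004,0,0),(0,0,.004),(0,0,-.004),(0,.004,0),(0,-.004,0)]:
  q,c,_=edgefit([*(e+d),p[3]],FE,ims,s=.9);res.append((c,q))
res.sort(key=lambda a:a[0])
for c,q in res[:4]:
  d=Rz(p[3]).T@(q[:3]-e);print(round(c,2),q.round(4),"off in post axes mm",(d*1000).round(1),"dyaw",round(q[3]-p[3],4))
q=res[0][1];np.save("q1.npy",q)
it=[(q,FE,(0,0,255)),(p,PE+PIN,(0,255,0))]
O=np.zeros((600,800,3),np.uint8)
def put(a,x,y):a=a[:600-y,:800-x];O[y:y+a.shape[0],x:x+a.shape[1]]=a
put(overlay(ims["top"],"top",it,(185,140,285,250),4),0,0)
put(overlay(ims["side"],"side",it,(190,180,320,320),3),405,0)
cv2.imwrite("pics/ov3.png",O)
E
```

```text
([0.4761, -0.1229, 0.1524], [0.1, -0.7, 0.0], 0.0855, 4.0)
([0.4757, -0.1229, 0.152], [-1.2, 0.7, 6.0], 0.0093, 4.7)
([0.475, -0.1228, 0.3005], [0.6, 0.5, -4.4], 0.0091, 5.6)
([0.6171, 0.1245, 0.2947], [-0.6, -0.5, -2.9], 0.0094, 6.7)
-10.06 [0.619  0.123  0.1573 2.0941] off in post axes mm [-1.7 -1.2  7.2] dyaw 0.0617
-10.06 [0.619  0.123  0.1574 2.0945] off in post axes mm [-1.7 -1.2  7.3] dyaw 0.0622
-10.06 [0.619  0.123  0.1575 2.095 ] off in post axes mm [-1.8 -1.2  7.3] dyaw 0.0626
-10.06 [0.619  0.123  0.1575 2.0949] off in post axes mm [-1.7 -1.3  7.4] dyaw 0.0626
```

View pics/ov3.png

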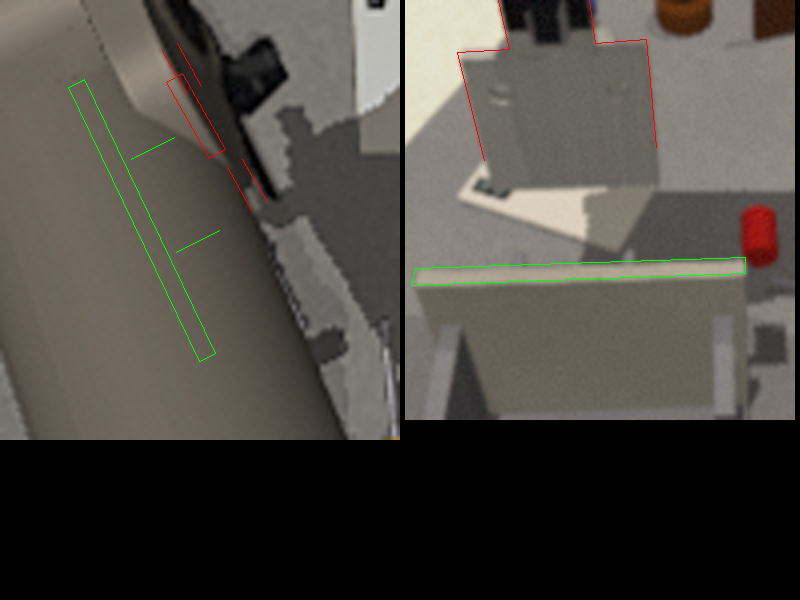

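The side view shows the plate held above the post, with its holes visible. The arm hides the top view, so that fit is useless. I'll refit with the side view only: x and yaw from the gripper, with in-plane y, z and roll free.

```bash
cat >> h.py <<'E'
def planefit(im,p,xo,e0):
    """e0: world origin expected; returns dy,dz (mm), roll and plots"""
    g=cv2.GaussianBlur(im.astype(np.float32),(0,0),.8);G=np.sqrt((cv2.Sobel(g,5,1,0)**2+cv2.Sobel(g,5,0,1)**2).sum(2))
    t=np.linspace(.05,.95,40)[:,None]
    pts=[(-25,120),(-55,120),(-55,0),(55,0),(55,120),(25,120)]
    def w(q,L):
        L=np.atleast_2d(L).astype(float);y,z=L[:,0],L[:,1]-150;c,s=np.cos(q[2]),np.sin(q[2])
        return tf([*e0,p[3]],np.column_stack([y*0+5,c*y-s*z+q[0],s*y+c*z+150+q[1]]))
    def cost(q):
        v=0
        for a,b in zip(pts[:-1],pts[1:]):
            u=proj("side",w(q,np.array(a)*(1-t)+np.array(b)*t)).astype(np.float32)
            v-=cv2.remap(G,u[None,:,0],u[None,:,1],1)[0].mean()/300
        return v
    best=min((minimize(cost,[a,b,0],method="Nelder-Mead",options=dict(initial_simplex=[[a,b,0],[a+2,b,0],[a,b+2,0],[a,b,.03]],xatol=1e-3,fatol=1e-5)) for a in(-6,-3,0,3,6) for b in(-6,-3,0,3,6,9)),key=lambda r:r.fun)
    return best.x,best.fun,w,pts
E
python3 - <<'E'
from h import *
f,p=np.load("fp.npy");im=cv2.imread("pics/side1.png")[:,:,::-1]
e=tf([*arm.current_tool_pos(),p[3]],(0,0,-GZ))[0]
print(np.abs(arm.current_eef_rot()-toolR(p[3])).max())
x,c,w,pts=planefit(im,p,0,e);print(x.round(3),c)
x0,y0,k=200,175,5
O=cv2.resize(im[y0:250,x0:280,::-1],None,fx=k,fy=k,interpolation=2)
u=((proj("side",w(x,pts))+.5-[x0,y0])*k).astype(np.int32);cv2.polylines(O,[u],False,(0,0,255),1)
for y in(35,-35):
  u=(proj("side",w(x,[(y,90)]))[0]+.5-[x0,y0])*k;cv2.circle(O,tuple(map(int,u)),3,(0,255,0),1)
cv2.imwrite("pics/ov4.png",O)
E
```

```text
0.0025608694224228956
[-1.7    0.85   0.011] -3.016767740249634
```

View pics/ov4.png

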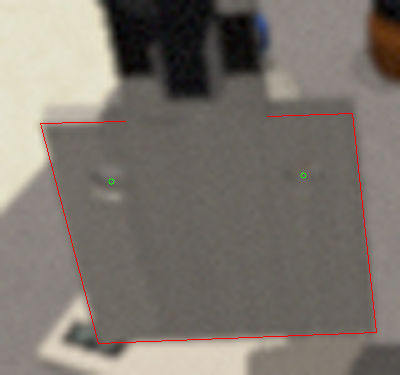

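The side fit gives dy -1.7 mm, dz +0.85 mm and negligible roll, and the hole marks lie on the holes. Now I'll lower it and insert in steps, watching the force in post axes.

Run:
```python
from h import *
f,p=np.load("fp.npy");R=toolR(p[3]);W=Rz(p[3]).T
dy,dz=1.2,0.
g=lambda x:tf(p,(x,dy,45+GZ+dz))[0]
arm.move_straight(g(-75),R,speed=.15);arm.dwell(.2)
F0=W@np.array(arm.current_wrist_force());print(F0.round(1))
for x in [-45,-38,-33,-28,-23,-18,-13,-9,-6,-5,-4,-3,-2]:
    arm.move_straight(g(x),speed=.06);arm.dwell(.1)
    F=W@np.array(arm.current_wrist_force())-F0
    T=W@(np.array(arm.current_tool_pos())-p[:3])*1000
    print(x,T.round(1),F.round(1))
    if abs(F[0])>12 or np.linalg.norm(F)>25:break
print(arm.current_t())
```

```text
[ 0.1  0.1 -3. ]
-45 [-45.5   1.2 189.9] [ 0.5  0.3 -0.1]
-38 [-38.    1.2 190. ] [-1.1 -1.3 -0.9]
-33 [-33.    1.2 190. ] [ 0.5 -1.  -0.6]
-28 [-27.2   1.4 189.5] [ 3.5 -1.6 -9.9]
-23 [-23.7   1.6 189.5] [ -4.8  -2.4 -15.5]
-18 [-19.7   1.5 189.5] [ -9.1  -3.8 -18.3]
-13 [-15.    1.5 189.4] [-10.6  -3.6 -19.3]
-9 [-11.2   1.5 189.5] [-11.6  -3.8 -18.3]
-6 [ -8.2   1.6 189.4] [-11.8  -4.7 -17.3]
-5 [ -7.3   1.6 189.4] [-12.   -4.6 -18.3]
-4 [ -6.3   1.6 189.4] [-12.   -3.7 -16.5]
-3 [ -5.4   1.6 189.4] [-11.8  -2.2 -18.5]
-2 [ -5.1   1.6 189.4] [-14.6  -4.3 -17.5]
12.8417
```

The pins are in the holes. A downward force means the plate sits about 2-3 mm high, so I'll lower it to relieve that, then press flush.

Run:
```python
from h import *
f,p=np.load("fp.npy");W=Rz(p[3]).T
F0=np.array([.1,.1,-3.])
def rep(n):
    arm.dwell(.1);F=W@np.array(arm.current_wrist_force())-F0
    print(n,(W@(np.array(arm.current_tool_pos())-p[:3])*1000).round(1),F.round(1));return F
g=lambda x,z:tf(p,(x,1.2,45+GZ+z))[0]
z=0
for z in(-1,-2,-3,-4):
    arm.move_straight(g(-3,z),speed=.05);F=rep(z)
    if F[2]>-4:break
for x in(-2,-1,0,1):
    arm.move_straight(g(x,z),speed=.05);F=rep(x)
    if F[0]<-18:break
cv2.imwrite("pics/side2.png",arm.read_camera("side")[:,:,::-1])
print(arm.current_t())
```

```text
-1 [ -5.3   1.4 189.2] [-10.5  -0.6  -8.6]
-2 [ -5.3   1.2 188.8] [-12.    1.4  -1.8]
-2 [ -5.2   1.2 188.8] [-16.    1.4  -1.8]
-1 [ -5.1   1.2 188.8] [-19.3   1.2  -2.3]
14.2917
```

It's flush at x = -5.1 mm with a 19 N push. I'll release, retreat upward and check, and also estimate the keeper angle.

Run:
```python
from h import *
f,p=np.load("fp.npy")
arm.command_gripper(0.06);print(st())
T=np.array(arm.current_tool_pos());arm.move_straight(T+[0,0,.09],speed=.2)
arm.move_pose(tf(p,(-29,85,290))[0],toolR(p[3]))
arm.command_gripper(0.0,20);print(st())
ims={c:arm.read_camera(c) for c in("side","top")}
for c in ims: cv2.imwrite(f"pics/{c}3.png",ims[c][:,:,::-1])
K=lambda q:(-29,85+60*np.cos(q),100+60*np.sin(q))
for n,c,m in(("now","side",arm.outline_of("keeper_knob","side")),("now","top",arm.outline_of("keeper_knob","top"))):
    for d in m[:2]: print(c,np.round(d["location"],1),round(d["score"],2),d["mask"].sum())
for c,fn in(("side","side0"),("top","top0")):
    im=cv2.imread(f"pics/{fn}.png").astype(int);M=(im[:,:,2]>110)&(im[:,:,1]<60)&(im[:,:,0]<60)
    v,u=np.nonzero(M);v0=(u>190)&(u<330)&(v>200)&(v<290);print(c,"red centroid",u[v0].mean().round(1),v[v0].mean().round(1),v0.sum())
for q in np.arange(.9,1.26,.05):print(q.round(2),proj("side",tf(p,K(q))).round(1)[0],proj("top",tf(p,K(q))).round(1)[0])
# hung-plate prediction overlay
hp=tf(p,(-5,0,43))[0];it=[([*hp,p[3]],FE,(0,0,255)),(p,PE,(0,255,0))]
O=np.zeros((600,800,3),np.uint8)
a=overlay(ims["side"],"side",it,(190,190,330,310),4);O[:480,:560]=a
b=overlay(ims["top"],"top",it,(205,150,265,250),4);O[:400,560:800]=b
cv2.imwrite("pics/ov5.png",O)
```

```text
([0.5831, 0.1918, 0.1882], [-0.5, 0.8, -0.3], 0.06, 14.8)
([0.5205, 0.1293, 0.2899], [0.7, 0.1, 0.7], 0.0001, 16.5)
side [304.9 261.4] 0.56 246
top [285.7 151. ] 0.2 1180
side red centroid 307.5 256.2 151
top red centroid 250.7 225.9 79
0.9 [308.9 258.4] [251.7 227. ]
0.95 [307.7 257.9] [251.2 226.2]
1.0 [306.4 257.4] [250.6 225.4]
1.05 [305.  256.9] [250.1 224.5]
1.1 [303.7 256.5] [249.6 223.6]
1.15 [302.2 256.1] [249.  222.7]
1.2 [300.8 255.8] [248.5 221.7]
1.25 [299.3 255.5] [248.  220.7]
```

View pics/ov5.png

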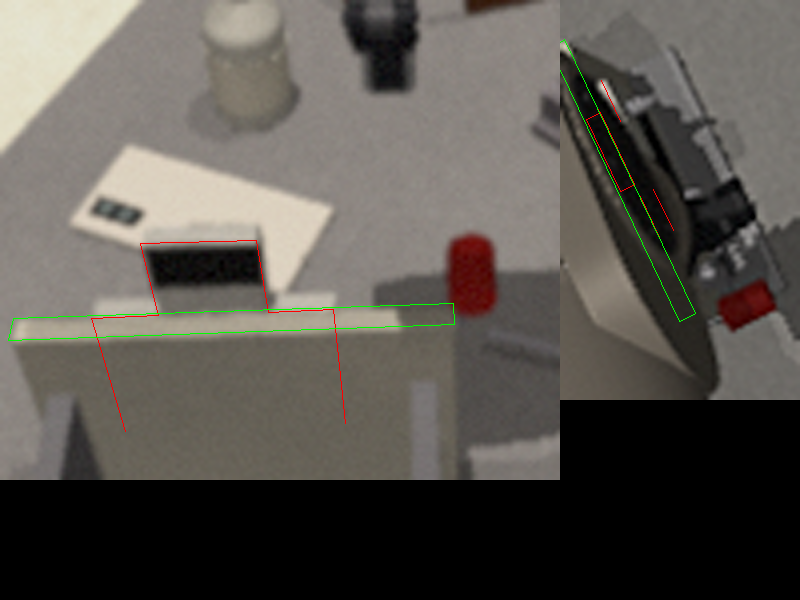

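The plate hangs as predicted: the red outline matches tab and shoulders, flush behind the post edge. The knob is at side (307,256), which puts the keeper at about 0.96 rad. Now I'll sweep the closed fingertips along its arc.

Run:
```python
from h import *
f,p=np.load("fp.npy");W=Rz(p[3]).T
F0=W@np.array(arm.current_wrist_force())
def tip(y,z): return tf(p,(-29,y,z+8))[0]
def path(q):
    s,c=np.sin(q),np.cos(q)
    return tip(85+60*c-12*s+11*(1-s)-11, 100+60*s+12*c-8*s)
def rep(n):
    arm.dwell(.05);F=W@np.array(arm.current_wrist_force())-F0
    print(n,(W@(np.array(arm.current_tool_pos())-p[:3])*1000).round(1),F.round(1));return F
arm.move_straight(tip(82,160),speed=.15)
for q in(1.1,.95,.8,.65,.5,.35,.2,.1,0):
    arm.move_straight(path(q),speed=.08);F=rep(round(q,2))
    if np.linalg.norm(F)>25:break
else:
    y=145
    for z in(111,110,109,108,107,106):
        arm.move_straight(tip(y,z),speed=.04);F=rep(z)
        if F[2]>15:break
T=np.array(arm.current_tool_pos());arm.move_straight(T+[0,0,.12],speed=.2)
arm.move_pose(tf(p,(-200,60,330))[0],toolR(p[3]))
ims={c:arm.read_camera(c) for c in("side","top")}
for c in ims: cv2.imwrite(f"pics/{c}4.png",ims[c][:,:,::-1])
for c in ims: print(c,proj(c,tf(p,(-29,145,100))).round(1))
hp=tf(p,(-5,0,43))[0];it=[([*hp,p[3]],FE,(0,0,255)),(p,PE,(0,255,0))]
O=np.zeros((600,800,3),np.uint8)
O[:480,:520]=overlay(ims["side"],"side",it,(200,190,330,310),4)
O[:400,520:800]=overlay(ims["top"],"top",[],(200,150,270,250),4)
cv2.imwrite("pics/ov6.png",O);print(st())
```

```text
1.1 [-29.1  91.6 160.2] [ 0.9 -0.4 -0.7]
0.95 [-29.1 101.2 157.4] [ 0.1 -0.5 -0.4]
0.8 [-29.1 110.3 153.7] [-0.5  0.6  0.3]
0.65 [-29.  118.9 149. ] [ 0.3  0.6 -0.8]
0.5 [-29.  126.8 143.4] [-0.3 -0.8 -0.5]
0.35 [-29.  133.6 137.1] [-0.3  1.1 -0.5]
0.2 [-29.  139.5 129.9] [-0.2  0.2 -0.3]
0.1 [-29.  142.6 125. ] [-0.4  0.5 -0.4]
0 [-29.  144.8 120. ] [ 0.9 -1.3  1.4]
111 [-29.1 144.7 119.5] [ 0.1  2.5 15. ]
side [[320.1 272.4]]
top [[258.3 234.5]]
([0.6182, -0.0116, 0.3291], [-0.3, 0.1, -0.4], -0.0, 22.5)
```

View pics/ov6.png

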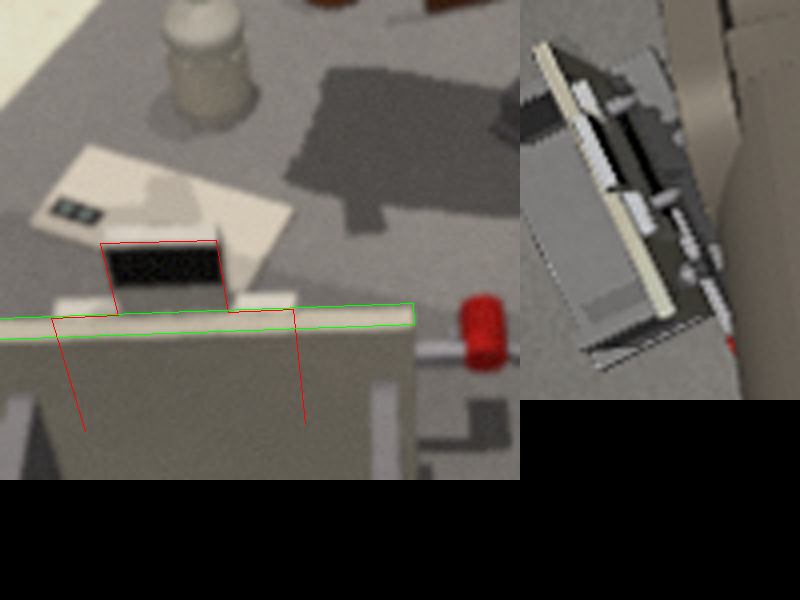

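The plate hangs flush. The knob at side (321,273) matches the closed position (320,272), the stop resisted at 15 N, and the top view shows the tongue across the plate. The arm is clear, so I'm handing in.

```bash
python3 -c "
from bench import arm
print(arm.sign_off())"
```

```text
the job is handed in; nothing more can be done
None
```

The silver frame plate hangs flush on both pins with its pad facing outwards, the keeper is pressed fully down across it, and I handed the job in at about 22.5 s.

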